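Pump up the wax injector

TASK

Build up pressure in the wax injector: push its brass vent lever shut against its stop with a fingertip, and only then pump the plunger by pressing its knob right down and letting it spring back up, again and again, until the indicator pin beside it stands fully out. Do not touch the pin itself, leave the knob up and the vent shut at the end, and leave everything else where it is, including the small frame on the lid.

Things in the scene. Friction and masses are not known exactly. Their poses are not given: they have to be found in the camera images.
- injector: hand-pumped wax injector, fixed to the bench: grey base box 210 x 200 x 50 mm, on it a round pot with a steel lid 196 mm across whose top is 152 mm above the bench. Origin: centre of the underside; x points from front to back (the brass nozzle is on the front, -x), y to its left, z up. On the lid stand the plunger (at x -10, y -55 mm), the vent lever (pivot at x 45, y 18 mm) and the indicator pin (at x -55, y 25 mm)
- plunger (a joint): travel of the pump plunger in m: 0 = up, 0.032 = fully down. A spring brings it back up by itself; pressing takes about 6 N at the top and 12 N at the bottom
- knob_top (a point): centre of the flat top of the plunger's round black knob, 40 mm across, 14 mm thick; 60 mm above the lid when up, 28 mm when fully down; it moves straight down
- vent (a joint): angle of the brass vent lever in rad, counter-clockwise seen from above: 0 = fully open, 1.0 = shut against its stop. It stays where it is left; about 1 N at its end moves it. The bar lies along injector y at 0.5; when open its free end leans to the injector's +x (back), and shutting moves the end towards -x (front)
- lever_pivot (a point): the upright axis of the vent lever, at half the height of its bar (40 mm above the lid, where there is free space under the bar except for the 18 mm stem at the pivot)
- lever_end (a point): free end of the vent lever, 57 mm from the pivot, at half the height of its bar; the bar is 12 mm wide and 12 mm high
- indicator_pin: upright steel indicator pin, 10 mm across, standing in a brass bush 18 mm across and 10 mm high on the lid. It slides straight up and is held by friction. Every full stroke of the plunger (let right up, then pressed right down) raises it about 7 mm, a stroke shorter than 26 mm may not raise it at all; once it is fully out, more strokes neither raise it nor do harm. It must not be touched
- pin_head (a point): centre of the top of the indicator pin: between 14 and 30 mm above the lid at the start (166 to 182 mm above the bench), 48 mm above the lid (200 mm above the bench) when fully out
- mould_frame: small open aluminium frame, 42 x 30 x 12 mm, lying loose on the injector's lid; leave alone. Origin at its underside
- rubber_mould: brown rubber mould block, 65 x 45 x 26 mm, on the bench beside the injector; leave alone. Origin at its underside
- casting_flask: dark steel tube, 64 mm across, 65 mm tall, standing beside the injector; leave alone. Origin at its underside
- bench_block: square steel block, 65 x 65 x 20 mm, beside the injector; leave alone. Origin at its underside
- polish_jar: jar with a steel cap, 50 mm across, 60 mm tall, beside the injector; leave alone. Origin at its underside
- pliers: pliers lying flat, about 130 mm long, 10 mm high; leave alone. Origin at its underside
- needle_file: file with a wooden handle, lying flat, about 160 mm long, 12 mm high; leave alone. Origin at its underside

How it is judged:
On the way, in this order (a step that is already met when the one before it is completed fails the run):
1. the vent lever is pushed shut (value of joint vent above 0.85 rad), for 0.2 s.
2. the indicator pin is pumped fully out (z of pin_head in the frame of injector above 0.196 m), for 0.2 s.
At the end, for the whole second after the job is handed in: the pin's head is at least 44 mm above the lid (fully out is 48 mm), the vent lever is shut (past 0.85 of 1.0 rad), the plunger is back up to within 5 mm, and each bystander is within 20 mm of its starting place (z of pin_head in the frame of injector above 0.196 m and value of joint vent above 0.85 rad and value of joint plunger below 0.005 m and distance of each of mould_frame, rubber_mould, casting_flask, bench_block, polish_jar, pliers, needle_file from where it was at the start of the episode below 0.02 m); the robot touches nothing.
It fails at once if the plunger is pumped (pressed over 12 mm) while the vent is not shut (value of joint plunger above 0.012 m and value of joint vent below 0.8 rad).
It fails at once if the robot touches the indicator pin (contact force between any of the fingers, the arm and indicator_pin above 0.3 N).
It fails at once if a bystander (frame, mould, flask, block, jar, pliers or file) is pushed away, lifted or carried more than 20 mm (distance of any of mould_frame, rubber_mould, casting_flask, bench_block, polish_jar, pliers, needle_file from where it was at the start of the episode above 0.02 m).
It also fails if it takes over 58 s, if anything falls off the work surface, if the arm or the gripper's body presses on something with over 40 N, if the wrist force passes 120 N, or if a joint passes its speed limit or range.

ROBOT

A 6-joint arm with a two-finger parallel gripper is mounted at the origin on the work surface. World frame = base frame: x ahead of the robot, y to its left, z up, the work surface at z = 0. Lengths are in m, angles in rad, forces in N, time in s.
With the tool pointing down it reaches from about 0.25 to 0.775 m from the base axis. Payload 4 kg.
Tool frame: the origin (TCP) lies at the centre of the arm's flange, where the gripper is bolted on; the fingertips stand ahead of it and the grasp point (between the pads) lies 180 mm ahead of it (robot.tcp_to_tips is the z of the fingertips in the tool frame, in m); z points along the fingers, y is the direction in which the jaws open and shut (so a half turn about z gives the same grasp; the last joint's range is limited). The gripper opens to 94 mm and grips with 3 to 60 N. Pads are 16 mm wide; open, the fingers measure 119 mm over their backs; the gripper's body (75 mm by 177 mm) begins 78 mm behind the grasp point.
Start: joints at [-1.443, 0.087, 1.371, -0, 1.684, -0.103], TCP at [0.126, -0.535, 0.405] pointing down, gripper open.
Joint ranges: [-3.1, 3.1], [-0.76, 2.03], [0.27, 2.55], [-1.08, 4.22], [0.17, 2.65], [-2.57, 2.57]. Speed limits (rad/s): [2.79, 2.79, 3.14, 3.14, 3.14, 3.14].

INTERFACE

Orientations are given as [roll, pitch, yaw] about the fixed x, y, z axes, in that order (R = Rz(yaw) Ry(pitch) Rx(roll)).
In Python, from bench import robot gives the robot as it stands.
- The arm moves only by the tool move_arm, never from a script. Its argument "increments" is a list that holds one entry, the list of rows, each a list of 7 numbers: the opening, from 0 (shut) to 1 (fully open), then the shift along the tool's x, y, z as a fraction of full scale, then the turn, a rotation vector about the tool's x, y, z as a fraction of full scale. In form: [[[jaw, dx, dy, dz, rx, ry, rz], ...]]. A call has 1 to 8 rows; each row is the pose to reach, as a shift and turn from the pose commanded when the call began, along the tool's axes at that moment; what a row does not reach only later rows make up. Full scale, the value 1, is 0.1 m for a shift and pi/2 rad for a turn. A row lasts 1/12 s, in which the tool goes at most 41.7 mm and 7.16 degrees, less where a joint would pass 70% of its speed; a pose out of reach is approached as far as the arm can. A call with a number of a shift or a turn outside -1 to 1 is refused whole. A call with a gripper value outside its range is refused whole. The fingers move at their own pace and stop on an object; the grip force is fixed at half the most. Time passes only in rows, so rows that repeat a pose let the fingers close. It gives the time, the measured TCP pose, the force and the opening at its end, in the units of the state.
- robot.get_obs(): the state, without advancing time (a new reading comes with each control period).
- robot.snapshot(name): name is "side" or "top" or "wrist"; returns (picture, depth): 400x640x3 uint8, red, green, blue; 400x640 float32, m along the optical axis (not along the pixel's ray), 0 where there is no reading.
- robot.camera_params(name): a dict with "mtx" (3x3 intrinsics, pixels), "k1" (the pictures are not rectified: a ray, as slopes to the right and down, at radius r is drawn at 1 + k1 r^2 times it, then the intrinsics apply), "R" (3x3) and "t" (3): a world point X has camera coordinates R X + t. Camera axes: x right, y down, z forward; pixel columns grow to the right and rows downward; lengths in m; the calibration is good to about 2 mm. A picture is of the moment at which its call begins: read the wrist's pose just before it. camera_params takes no time and is no camera call; for the wrist camera it gives the pose at the moment of the call.
- robot.close_job(): hands the job in, once; it reports no verdict.
The state is a dict: "time": time; "joint_positions": joint angles; "qvel": joint speeds; "joint_torque": joint torques, N m; "tool_pos": TCP position; "ee_rot": TCP orientation; "wrist_force": force on the tool from outside, world axes, zero at the start; "wrist_torque": the same for the moment, N m; "width": finger opening in m.
Only numpy, scipy, OpenCV 4.12 (cv2) and the standard library are available. Lean on these libraries where they do the work, as an engineer would, in place of code of your own. Each camera call takes 0.05 s, during which the arm holds its last target.

## Working session

There is one attempt and no reset: what is moved stays moved. The work goes in short steps, Python scripts to look and compute and a tool call to move; the robot and the scene stay as the last step left them, time stands still between calls to the robot, and variables do not carry over. Pictures are saved under pics/ and viewed, and the job is handed in when it is done.

Besides the shell and the picture viewer there is one more tool, called in YAML: its name, and indented under it one key for each argument. move_arm: Moves the arm, as the interface text tells. Its arguments: {"type":"object","properties":{"increments":{"type":"array","items":{"type":"array","items":{"type":"array","items":{"type":"number","minimum":-1,"maximum":1}}}}},"required":["increments"]}

```bash
ls; mkdir -p pics
cat > h.py <<'E'
from bench import robot
import numpy as np, cv2
def snap(cam,fn):
    p=robot.camera_params(cam); im,d=robot.snapshot(cam)
    cv2.imwrite('pics/'+fn+'.png',im[:,:,::-1]); np.savez('pics/'+fn+'.npz',im=im,d=d,R=p['R'],t=p['t'],K=p['mtx'],k1=p['k1'])
    return im,d,p
def load(fn): 
    z=np.load('pics/'+fn+'.npz'); return z
def slopes(z,uv):
    uv=np.atleast_2d(np.array(uv,float)); K=z['K']
    dist=np.array([float(z['k1']),0,0,0])
    return cv2.undistortPoints(uv.reshape(-1,1,2),np.array(K),dist).reshape(-1,2)
def onplane(z,uv,h):
    s=slopes(z,uv); R=z['R'];t=z['t']; C=-R.T@t
    D=np.c_[s,np.ones(len(s))]@R
    return C+D*((h-C[2])/D[:,2])[:,None]
def bydepth(z,uv):
    s=slopes(z,uv); uv=np.atleast_2d(uv).astype(int)
    d=z['d'][uv[:,1],uv[:,0]]
    return (np.c_[s,np.ones(len(s))]*d[:,None]-z['t'])@z['R']
E
python3 - <<'E'
from h import *
for c in('top','side','wrist'): snap(c,c+'0')
z=load('top0'); print(z['K'],z['k1'],z['R'],z['t'])
z=load('side0'); print(z['R'],z['t'],-z['R'].T@z['t'])
print(robot.get_obs())
print(robot.tcp_to_tips)
E
```

```text
pics
[[387.80849861   0.         320.32759439]
 [  0.         387.80849861 198.08896213]
 [  0.           0.           1.        ]] -0.0021995536524530837 [[ 0.02850049 -0.99954639 -0.00973286]
 [-0.99759362 -0.02782647 -0.06350314]
 [ 0.06320351  0.01151931 -0.99793418]] [0.00168497 0.56760869 1.13921027]
[[-0.80182819 -0.59749339  0.00855634]
 [-0.41731098  0.5496623  -0.72368702]
 [ 0.42769511 -0.58384331 -0.69007528]] [0.46124495 0.32980439 0.89556047] [0.12444337 0.61717675 0.85273273]
{'time': 0.15, 'joint_positions': array([-1.44310127e+00,  8.77859975e-02,  1.37185329e+00, -3.19905334e-05,
        1.68359153e+00, -1.03095673e-01]), 'qvel': array([ 8.41196682e-04, -1.96798527e-03, -4.04152423e-03, -4.68757931e-05,
        8.21725132e-04,  1.55537067e-03]), 'joint_torque': array([ 7.83795695e-04, -3.40643013e+01, -3.02792895e+01,  7.17863557e-02,
        3.05079343e-02, -1.06650093e-04]), 'tool_pos': array([ 0.12579432, -0.53534218,  0.40379966]), 'ee_rot': array([-3.13995992e+00, -1.36964305e-04,  2.30787041e-01]), 'wrist_force': array([-0.57969352,  0.7948168 ,  0.17395407]), 'wrist_torque': array([ 0.03124134,  0.04030628, -0.01521346]), 'width': 0.09377803851633414}
0.1992
```

View pics/top0.png

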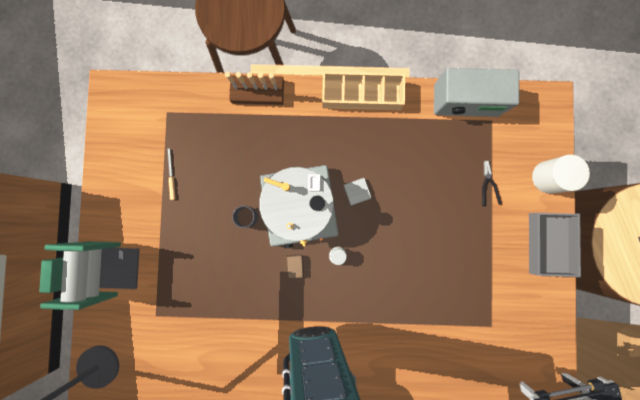

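View pics/side0.png

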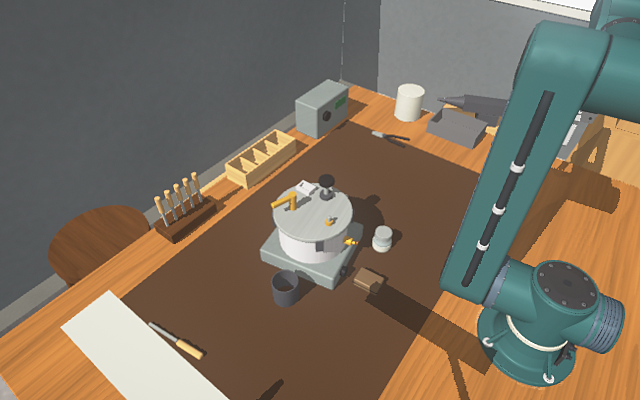

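View pics/wrist0.png

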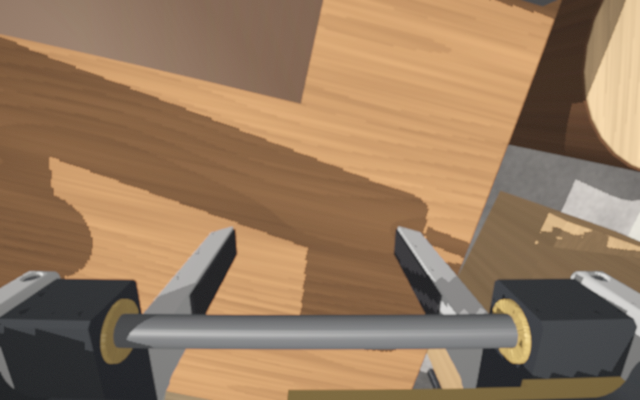

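Run:
```python
from h import *
z=load('top0');im=z['im'][:,:,::-1]
c=cv2.resize(im[155:285,220:385],None,fx=4.8,fy=4.8,interpolation=cv2.INTER_CUBIC)[:600]; cv2.imwrite('pics/topc.png',c)
z=load('side0');im=z['im'][:,:,::-1]
c=cv2.resize(im[165:290,250:400],None,fx=4.8,fy=4.8,interpolation=cv2.INTER_CUBIC); cv2.imwrite('pics/sidec.png',c)
```

```text
(no output)
```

View pics/topc.png

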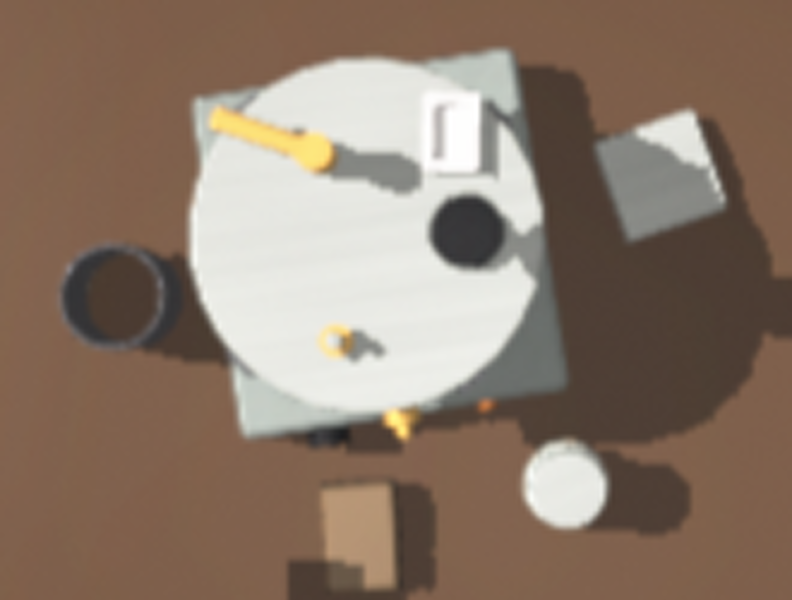

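View pics/sidec.png

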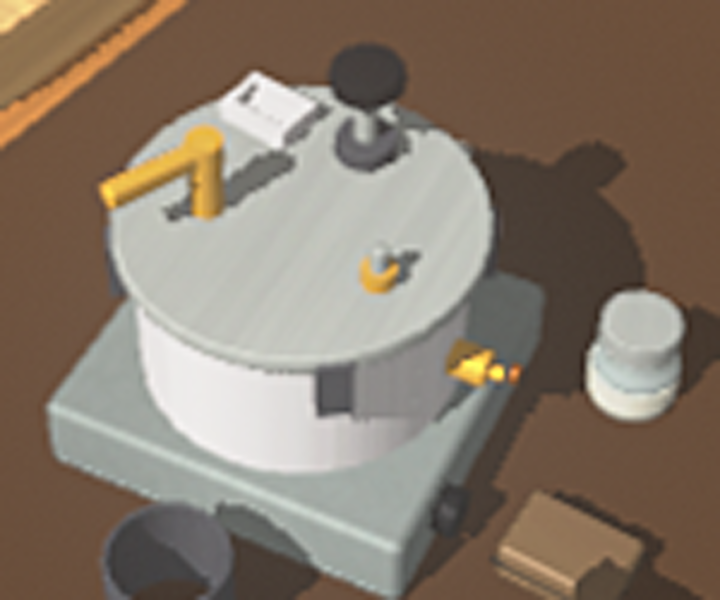

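Run:
```python
from h import *
z=load('top0'); f=lambda x,y:(220+(x+.5)/4.8-.5,155+(y+.5)/4.8-.5)
P={}
for n,x,y,h in [('lid',367,233,.152),('knob',467,232,.212),('piv',317,151,.198),('end',213,118,.198),('pin',336,341,.165)]:
    P[n]=onplane(z,f(x,y),h)[0]; print(n,P[n].round(4),bydepth(z,np.array(f(x,y)).round())[0].round(4))
# corners of base box top z=.05
cs=np.array([onplane(z,f(x,y),.05)[0][:2] for x,y in[(197,97),(513,48),(567,387),(243,438)]]);print(cs,cs.mean(0))
L={'knob':(-.010,-.055),'piv':(.045,.018),'pin':(-.055,.025),'lid':(0,0)}
A=np.array([L[k] for k in L]);B=np.array([P[k][:2] for k in L])
a=A-A.mean(0);b=B-B.mean(0)
th=np.arctan2((a[:,0]*b[:,1]-a[:,1]*b[:,0]).sum(),(a*b).sum())
R=np.array([[np.cos(th),-np.sin(th)],[np.sin(th),np.cos(th)]]);t=B.mean(0)-R@A.mean(0)
print('yaw',th,t,(A@R.T+t-B).round(4))
zs=load('side0'); g=lambda x,y:(250+(x+.5)/4.8-.5,165+(y+.5)/4.8-.5)
for n,x,y,h in [('knob',366,72,.212),('piv',204,140,.198),('pin',381,250,.17)]: print(n,onplane(zs,g(x,y),h)[0],bydepth(zs,np.array(g(x,y)).round())[0])
v=(P['end']-P['piv'])[:2]@R; print('lever local',v,np.linalg.norm(v),np.arctan2(v[1],v[0]))
```

```text
lid [0.5437 0.0797 0.152 ] [0.5442 0.0801 0.1492]
knob [0.5428 0.0236 0.212 ] [0.5426 0.0234 0.212 ]
piv [0.5839 0.1041 0.198 ] [0.5838 0.1028 0.2018]
end [0.5999 0.1595 0.198 ] [0.6006 0.1599 0.1954]
pin [0.4842 0.0936 0.165 ] [0.4835 0.0913 0.1791]
[[ 0.62846989  0.19330361]
 [ 0.66365098  0.00216852]
 [ 0.45947066 -0.03588777]
 [ 0.42336576  0.15775887]] [0.54373932 0.07933581]
yaw 0.1768797664623109 [0.54304129 0.07909729] [[ 0.0001 -0.0004]
 [ 0.0002  0.0007]
 [ 0.0003  0.0004]
 [-0.0007 -0.0006]]
knob [0.53820937 0.02942256 0.212     ] [0.5367364  0.03086235 0.21253764]
piv [0.58134833 0.1060148  0.198     ] [0.57948881 0.10850876 0.20022882]
pin [0.48272128 0.09179702 0.17      ] [0.47886371 0.09732296 0.17617727]
lever local [0.0254557  0.05179013] 0.05770796884863252 1.113958614741038
```

move_arm:
  increments:
    - [[0, 0.1, -0.08, -0.3, 0, 0, 0], [0, 0.35, -0.3, -0.55, 0, 0, 0], [0, 0.6, -0.5, -0.7, 0, 0, 0], [0, 0.85, -0.7, -0.7, 0, 0, 0], [0, 1, -0.845, -0.7, 0, 0, 0]]

```text
time: 0.57
tool_pos: [0.205, -0.4284, 0.4764]
ee_rot: [3.139, -0.001, 0.232]
wrist_force: [0.5, -0.1, -0.2]
width: 0.0643
```

move_arm:
  increments:
    - [[0, 0.25, -0.2, 0, 0, 0, 0], [0, 0.5, -0.42, 0, 0, 0, 0], [0, 0.75, -0.63, 0, 0, 0, 0], [0, 1, -0.845, 0, 0, 0, 0]]

```text
time: 0.9
tool_pos: [0.2824, -0.3238, 0.4744]
ee_rot: [-3.141, 0.0, 0.23]
wrist_force: [-0.1, 0.6, -0.6]
width: 0.0375
```

move_arm:
  increments:
    - [[0, 0.25, -0.2, 0, 0, 0, 0], [0, 0.5, -0.42, 0, 0, 0, 0], [0, 0.75, -0.63, 0, 0, 0, 0], [0, 1, -0.845, 0, 0, 0, 0]]

```text
time: 1.23
tool_pos: [0.3604, -0.2185, 0.4745]
ee_rot: [3.142, 0.0, 0.231]
wrist_force: [1.2, -0.4, -0.8]
width: 0.0106
```

move_arm:
  increments:
    - [[0, 0.25, -0.2, 0, 0, 0, 0], [0, 0.5, -0.42, 0, 0, 0, 0], [0, 0.75, -0.63, 0, 0, 0, 0], [0, 1, -0.845, 0, 0, 0, 0]]

```text
time: 1.57
tool_pos: [0.4385, -0.1133, 0.4744]
ee_rot: [3.142, 0.0, 0.231]
wrist_force: [0.5, -1.1, 0.8]
width: 0.0001
```

move_arm:
  increments:
    - [[0, 0.25, -0.2, 0, 0, 0, 0], [0, 0.5, -0.42, 0, 0, 0, 0], [0, 0.75, -0.63, 0, 0, 0, 0], [0, 1, -0.845, 0, 0, 0, 0], [0, 1, -0.845, 0, 0, 0, 0]]

```text
time: 1.98
tool_pos: [0.518, -0.006, 0.4731]
ee_rot: [-3.139, 0.001, 0.237]
wrist_force: [-0.4, -0.2, -0.9]
width: 0.0
```

move_arm:
  increments:
    - [[0, 0.2, -0.2, 0, 0, 0, 0], [0, 0.45, -0.4, 0, 0, 0, 0], [0, 0.7, -0.6, 0, 0, 0, 0]]

```text
time: 2.23
tool_pos: [0.5705, 0.065, 0.4747]
ee_rot: [3.141, 0.0, 0.23]
wrist_force: [-0.1, -0.4, -0.1]
width: 0.0005
```

move_arm:
  increments:
    - [[0, 0.25, -0.2, 0, 0, 0, 0], [0, 0.5, -0.4, 0, 0, 0, 0], [0, 0.69, -0.565, 0, 0, 0, 0], [0, 0.69, -0.565, 0, 0, 0, 0], [0, 0.69, -0.565, 0, 0, 0, 0]]

```text
time: 2.65
tool_pos: [0.625, 0.1358, 0.4732]
ee_rot: [3.141, 0.003, 0.232]
wrist_force: [0.1, -0.5, -0.0]
width: 0.0005
```

Run:
```python
from h import *
print(robot.get_obs()['tool_pos'],robot.get_obs()['ee_rot'])
snap('wrist','w1');snap('top','t1')
```

```text
[0.62501253 0.13579368 0.47321011] [3.14113727e+00 2.86164474e-03 2.31945201e-01]
```

View pics/w1.png

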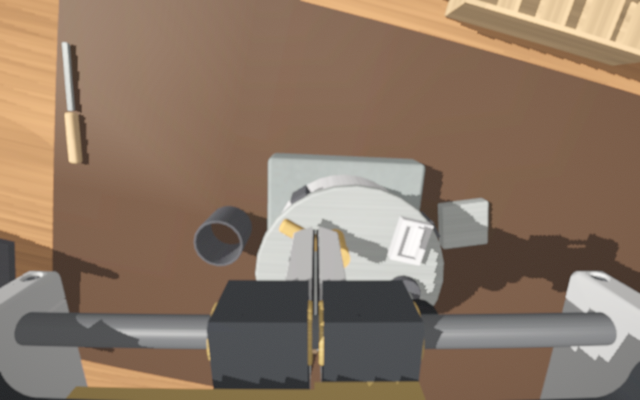

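Run:
```python
from h import *
z=load('w1'); im=z['im'][:,:,::-1]
cv2.imwrite('pics/w1c.png',cv2.resize(im[160:320,250:450],None,fx=3.8,fy=3.6,interpolation=cv2.INTER_CUBIC))
print(onplane(z,[(283,224),(290,237),(344,255),(405,285)],.198), 'cam',-z['R'].T@z['t'])
```

```text
[[0.60246982 0.15749364 0.198     ]
 [0.5924314  0.1494118  0.198     ]
 [0.58678929 0.10106223 0.198     ]
 [0.57095008 0.04131204 0.198     ]] cam [0.70134651 0.1532731  0.45228656]
```

View pics/w1c.png

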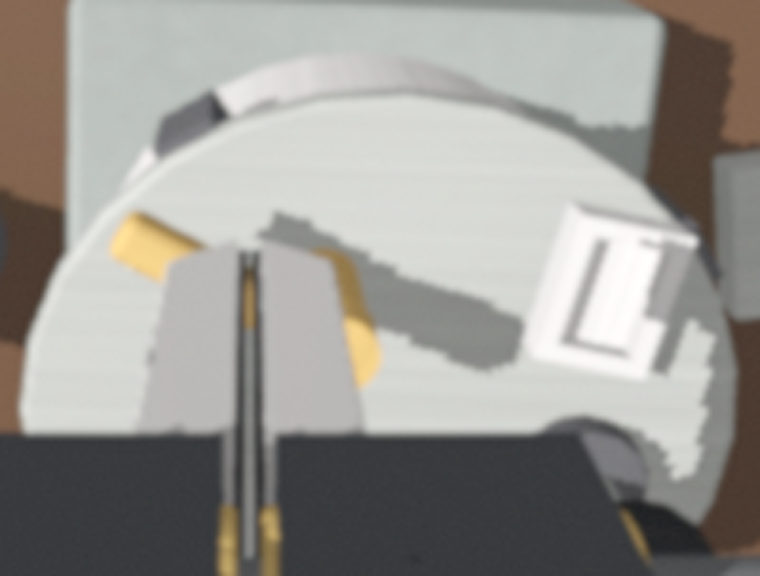

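move_arm:
  increments:
    - [[0, 0, 0, 0.2, 0, 0, 0], [0, 0, 0, 0.45, 0, 0, 0], [0, 0, 0, 0.7, 0, 0, 0], [0, 0, 0, 0.85, 0, 0, 0], [0, 0, 0, 0.92, 0, 0, 0], [0, 0, 0, 0.92, 0, 0, 0]]

```text
time: 3.25
tool_pos: [0.6238, 0.1341, 0.381]
ee_rot: [-3.142, 0.004, 0.229]
wrist_force: [-0.7, 0.7, 0.1]
width: 0.0007
```

move_arm:
  increments:
    - [[0, -0.06, -0.1, 0, 0, 0, 0], [0, -0.12, -0.16, 0, 0, 0, 0], [0, -0.18, -0.21, 0, 0, 0, 0], [0, -0.25, -0.245, 0, 0, 0, 0], [0, -0.31, -0.27, 0, 0, 0, 0], [0, -0.36, -0.28, 0, 0, 0, 0], [0, -0.41, -0.285, 0, 0, 0, 0], [0, -0.41, -0.285, 0, 0, 0, 0]]

```text
time: 3.92
tool_pos: [0.5772, 0.154, 0.3834]
ee_rot: [-3.141, -0.001, 0.231]
wrist_force: [0.2, 0.2, -0.5]
width: 0.0008
```

Run:
```python
from h import *
print(robot.get_obs()['tool_pos'],robot.get_obs()['wrist_force'])
snap('side','s2')
z=load('s2');im=z['im'][:,:,::-1]
cv2.imwrite('pics/s2c.png',cv2.resize(im[130:290,230:400],None,fx=3.7,fy=3.7,interpolation=cv2.INTER_CUBIC))
```

```text
[0.5772438  0.15399006 0.3834196 ] [ 0.24072944  0.17569683 -0.45673453]
```

View pics/s2c.png

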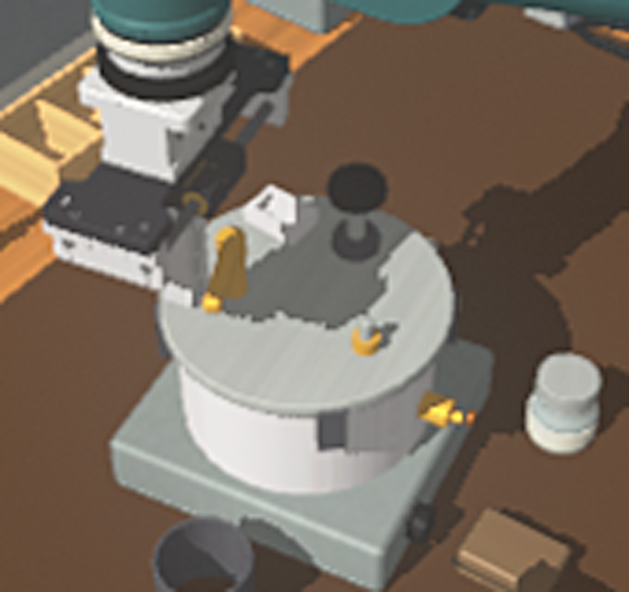

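move_arm:
  increments:
    - [[0, -0.025, 0.005, 0, 0, 0, 0], [0, -0.05, 0.01, 0, 0, 0, 0], [0, -0.07, 0.02, 0, 0, 0, 0], [0, -0.07, 0.02, 0, 0, 0, 0]]

```text
time: 4.3
tool_pos: [0.5715, 0.1503, 0.3824]
ee_rot: [-3.141, 0.001, 0.231]
wrist_force: [0.9, 1.0, 0.3]
width: 0.0006
```

move_arm:
  increments:
    - [[0, -0.02, 0.01, 0, 0, 0, 0], [0, -0.03, 0.015, 0, 0, 0, 0], [0, -0.03, 0.015, 0, 0, 0, 0]]

```text
time: 4.55
tool_pos: [0.5697, 0.1489, 0.3826]
ee_rot: [-3.139, -0.004, 0.232]
wrist_force: [4.0, 5.0, -1.9]
width: -0.0
```

move_arm:
  increments:
    - [[0, -0.02, 0.01, 0, 0, 0, 0], [0, -0.02, 0.01, 0, 0, 0, 0], [0, -0.02, 0.01, 0, 0, 0, 0]]

```text
time: 4.8
tool_pos: [0.5687, 0.1483, 0.3827]
ee_rot: [-3.138, -0.007, 0.232]
wrist_force: [7.4, 8.4, -2.0]
width: 0.0009
```

move_arm:
  increments:
    - [[0, 0.1, 0.05, 0, 0, 0, 0], [0, 0.25, 0.1, 0, 0, 0, 0], [0, 0.25, 0.1, 0, 0, 0, 0]]

```text
time: 5.05
tool_pos: [0.5954, 0.1418, 0.3816]
ee_rot: [3.14, 0.001, 0.23]
wrist_force: [-0.3, 0.1, -0.4]
width: 0.0003
```

move_arm:
  increments:
    - [[0, 0, 0, -0.3, 0, 0, 0], [0, 0, 0, -0.6, 0, 0, 0], [0, 0, 0, -0.9, 0, 0, 0], [0, 0, 0, -0.9, 0, 0, 0]]

```text
time: 5.38
tool_pos: [0.5934, 0.1423, 0.4802]
ee_rot: [3.14, -0.011, 0.23]
wrist_force: [-0.9, -0.5, -0.1]
width: 0.0005
```

Run:
```python
from h import *
print(robot.get_obs()['tool_pos'],robot.get_obs()['wrist_force'])
snap('side','s3'); snap('wrist','w3')
z=load('s3');im=z['im'][:,:,::-1]
cv2.imwrite('pics/s3c.png',cv2.resize(im[130:290,230:400],None,fx=3.7,fy=3.7,interpolation=cv2.INTER_CUBIC))
```

```text
[0.59336986 0.14226199 0.48019841] [-0.86377249 -0.46851554 -0.11926152]
```

View pics/s3c.png

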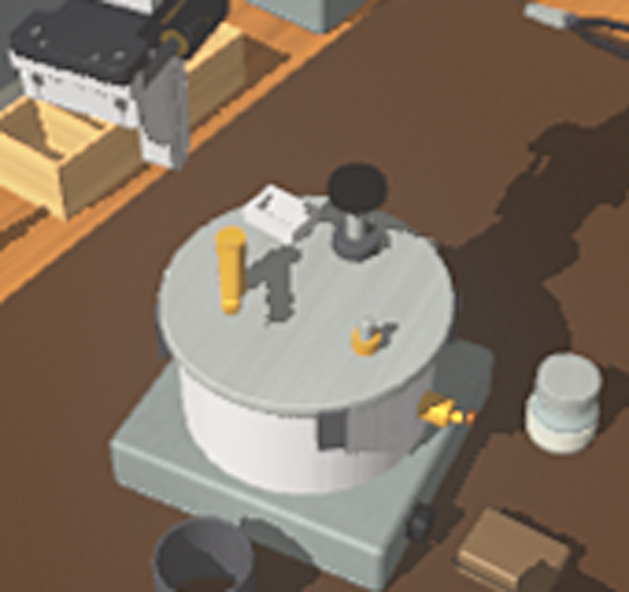

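View pics/w3.png

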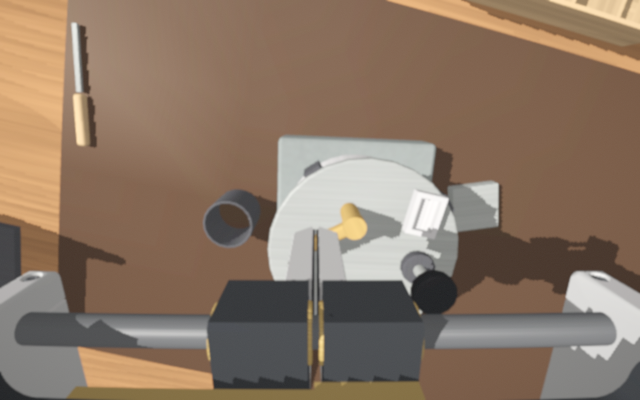

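Run:
```python
from h import *
z=load('s3'); g=lambda x,y:(230+(x+.5)/3.7-.5,130+(y+.5)/3.7-.5)
p=onplane(z,[g(231,238),g(230,298)],.198)
v=(p[1]-p[0])[:2]; print(p,np.linalg.norm(v),np.arctan2(v[1],v[0])-.177-np.pi/2+.5)
z=load('w3'); print(onplane(z,(433,292),.212))
```

```text
[[0.58100417 0.10656694 0.198     ]
 [0.54742202 0.14811456 0.198     ]] 0.0534225144539487 1.0027699260874994
[[0.54622826 0.02754542 0.212     ]]
```

move_arm:
  increments:
    - [[0, -0.2, 0.25, 0, 0, 0, 0], [0, -0.4, 0.5, 0, 0, 0, 0], [0, -0.6, 0.8, 0, 0, 0, 0], [0, -0.765, 1.0, 0, 0, 0, 0], [0, -0.765, 1.0, 0, 0, 0, 0], [0, -0.765, 1.0, 0, 0, 0, 0]]

```text
time: 5.98
tool_pos: [0.5419, 0.0269, 0.4708]
ee_rot: [-3.141, 0.003, 0.228]
wrist_force: [0.1, -0.3, -0.3]
width: 0.0007
```

move_arm:
  increments:
    - [[0, 0, 0.02, 0.2, 0, 0, 0], [0, 0, 0.02, 0.4, 0, 0, 0], [0, 0, 0.02, 0.5, 0, 0, 0], [0, 0, 0.02, 0.53, 0, 0, 0], [0, 0, 0.02, 0.53, 0, 0, 0], [0, 0, 0.02, 0.53, 0, 0, 0]]

```text
time: 6.48
tool_pos: [0.5432, 0.0265, 0.4199]
ee_rot: [3.142, -0.0, 0.232]
wrist_force: [-0.0, -0.2, 0.7]
width: 0.0006
```

Run:
```python
from h import *
print(robot.get_obs()['tool_pos'],robot.get_obs()['wrist_force'])
snap('side','s4')
z=load('s4');im=z['im'][:,:,::-1]
cv2.imwrite('pics/s4c.png',cv2.resize(im[100:260,230:400],None,fx=3.7,fy=3.7,interpolation=cv2.INTER_CUBIC))
```

```text
[0.54323597 0.02645357 0.41994246] [-0.01375994 -0.15151256  0.67586974]
```

View pics/s4c.png

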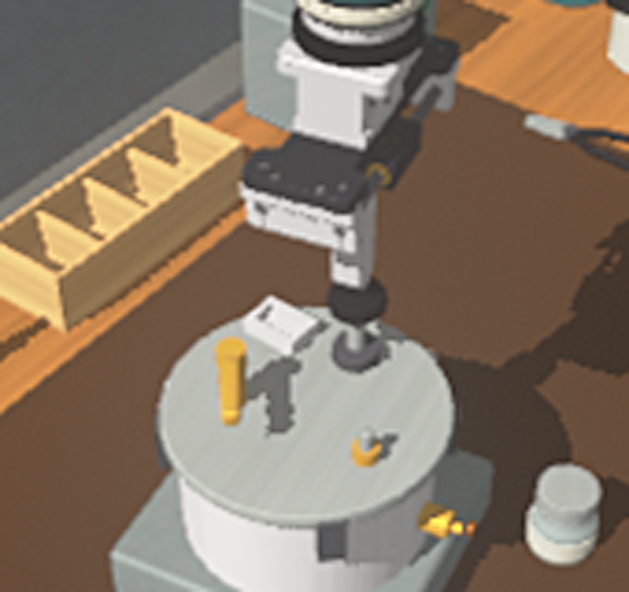

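move_arm:
  increments:
    - [[0, 0, 0, 0.08, 0, 0, 0], [0, 0, 0, 0.16, 0, 0, 0], [0, 0, 0, 0.24, 0, 0, 0], [0, 0, 0, 0.32, 0, 0, 0], [0, 0, 0, 0.36, 0, 0, 0], [0, 0, 0, 0.36, 0, 0, 0]]

```text
time: 7.03
tool_pos: [0.5433, 0.026, 0.386]
ee_rot: [3.14, -0.006, 0.231]
wrist_force: [-1.0, 1.2, 10.1]
width: 0.0007
```

move_arm:
  increments:
    - [[0, 0, 0, 0.03, 0, 0, 0], [0, 0, 0, 0.05, 0, 0, 0], [0, 0, 0, 0.05, 0, 0, 0]]

```text
time: 7.28
tool_pos: [0.5432, 0.026, 0.3821]
ee_rot: [3.14, -0.006, 0.231]
wrist_force: [-1.7, 0.1, 11.6]
width: 0.0006
```

move_arm:
  increments:
    - [[0, 0, 0, 0.03, 0, 0, 0], [0, 0, 0, 0.04, 0, 0, 0], [0, 0, 0, 0.04, 0, 0, 0]]

```text
time: 7.53
tool_pos: [0.543, 0.026, 0.3794]
ee_rot: [3.14, -0.007, 0.231]
wrist_force: [-3.0, 0.6, 13.7]
width: 0.0001
```

move_arm:
  increments:
    - [[0, 0, 0, 0.02, 0, 0, 0], [0, 0, 0, 0.02, 0, 0, 0], [0, 0, 0, -0.2, 0, 0, 0], [0, 0, 0, -0.42, 0, 0, 0], [0, 0, 0, -0.42, 0, 0, 0], [0, 0, 0, -0.42, 0, 0, 0]]

```text
time: 8.03
tool_pos: [0.543, 0.0259, 0.4179]
ee_rot: [3.141, -0.003, 0.231]
wrist_force: [0.0, 0.8, -0.3]
width: 0.0007
```

Run:
```python
from h import *
print(robot.get_obs()['tool_pos'],robot.get_obs()['wrist_force'])
snap('side','s5')
z=load('s5');im=z['im'][:,:,::-1]
cv2.imwrite('pics/s5c.png',cv2.resize(im[100:260,230:400],None,fx=3.7,fy=3.7,interpolation=cv2.INTER_CUBIC))
```

```text
[0.54300573 0.02585763 0.41792855] [ 0.04250823  0.77804287 -0.28555979]
```

View pics/s5c.png

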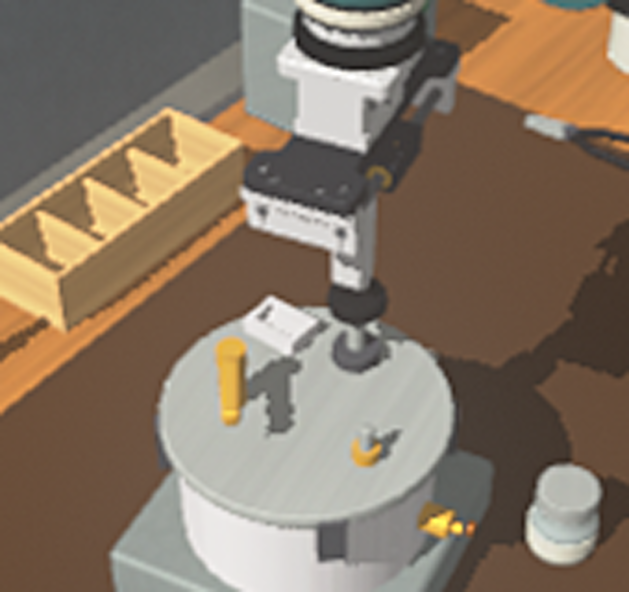

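move_arm:
  increments:
    - [[0, 0, 0, 0.15, 0, 0, 0], [0, 0, 0, 0.3, 0, 0, 0], [0, 0, 0, 0.45, 0, 0, 0], [0, 0, 0, 0.45, 0, 0, 0], [0, 0, 0, 0.45, 0, 0, 0], [0, 0, 0, 0.2, 0, 0, 0], [0, 0, 0, 0, 0, 0, 0], [0, 0, 0, 0, 0, 0, 0]]

```text
time: 8.75
tool_pos: [0.5431, 0.0259, 0.4202]
ee_rot: [3.14, -0.006, 0.231]
wrist_force: [0.9, -0.3, 0.8]
width: 0.0004
```

move_arm:
  increments:
    - [[0, 0, 0, 0.15, 0, 0, 0], [0, 0, 0, 0.3, 0, 0, 0], [0, 0, 0, 0.45, 0, 0, 0], [0, 0, 0, 0.45, 0, 0, 0], [0, 0, 0, 0.45, 0, 0, 0], [0, 0, 0, 0.2, 0, 0, 0], [0, 0, 0, 0, 0, 0, 0], [0, 0, 0, 0, 0, 0, 0]]

```text
time: 9.42
tool_pos: [0.5432, 0.0259, 0.4197]
ee_rot: [3.14, -0.005, 0.231]
wrist_force: [0.0, 0.2, 1.0]
width: 0.0008
```

Run:
```python
from h import *
print(robot.get_obs()['tool_pos'],robot.get_obs()['wrist_force'])
snap('side','s6')
z=load('s6');im=z['im'][:,:,::-1]
cv2.imwrite('pics/s6c.png',cv2.resize(im[100:260,230:400],None,fx=3.7,fy=3.7,interpolation=cv2.INTER_CUBIC))
```

```text
[0.54317272 0.02586676 0.41965763] [0.04237361 0.1804509  1.02202203]
```

View pics/s6c.png

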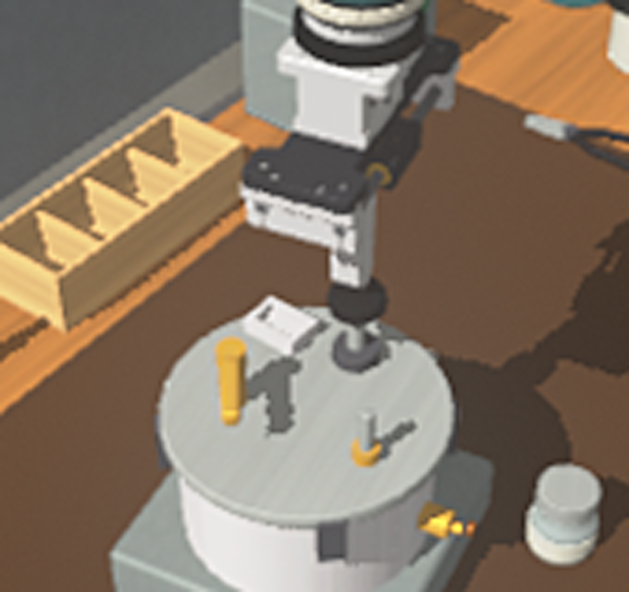

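move_arm:
  increments:
    - [[0, 0, 0, 0.15, 0, 0, 0], [0, 0, 0, 0.3, 0, 0, 0], [0, 0, 0, 0.45, 0, 0, 0], [0, 0, 0, 0.45, 0, 0, 0], [0, 0, 0, 0.45, 0, 0, 0], [0, 0, 0, 0.2, 0, 0, 0], [0, 0, 0, 0, 0, 0, 0], [0, 0, 0, 0, 0, 0, 0]]

```text
time: 10.13
tool_pos: [0.5431, 0.0259, 0.4188]
ee_rot: [3.14, -0.004, 0.231]
wrist_force: [-0.1, 0.0, 0.6]
width: 0.0002
```

move_arm:
  increments:
    - [[0, 0, 0, 0.15, 0, 0, 0], [0, 0, 0, 0.3, 0, 0, 0], [0, 0, 0, 0.45, 0, 0, 0], [0, 0, 0, 0.45, 0, 0, 0], [0, 0, 0, 0.45, 0, 0, 0], [0, 0, 0, 0.2, 0, 0, 0], [0, 0, 0, 0, 0, 0, 0], [0, 0, 0, 0, 0, 0, 0]]

```text
time: 10.8
tool_pos: [0.5431, 0.0259, 0.4185]
ee_rot: [3.14, -0.004, 0.231]
wrist_force: [1.1, 1.3, 0.2]
width: 0.0008
```

move_arm:
  increments:
    - [[0, 0, 0, 0.15, 0, 0, 0], [0, 0, 0, 0.3, 0, 0, 0], [0, 0, 0, 0.45, 0, 0, 0], [0, 0, 0, 0.45, 0, 0, 0], [0, 0, 0, 0.45, 0, 0, 0], [0, 0, 0, 0.2, 0, 0, 0], [0, 0, 0, 0, 0, 0, 0], [0, 0, 0, 0, 0, 0, 0]]

```text
time: 11.47
tool_pos: [0.5431, 0.0259, 0.4181]
ee_rot: [3.141, -0.003, 0.231]
wrist_force: [-0.1, 0.6, 1.4]
width: 0.0006
```

Run:
```python
from h import *
print(robot.get_obs()['tool_pos'],robot.get_obs()['wrist_force'])
snap('side','s7')
z=load('s7');im=z['im'][:,:,::-1]
cv2.imwrite('pics/s7c.png',cv2.resize(im[100:260,230:400],None,fx=3.7,fy=3.7,interpolation=cv2.INTER_CUBIC))
```

```text
[0.54311471 0.02588197 0.41808593] [-0.1461166   0.60130917  1.43466633]
```

View pics/s7c.png

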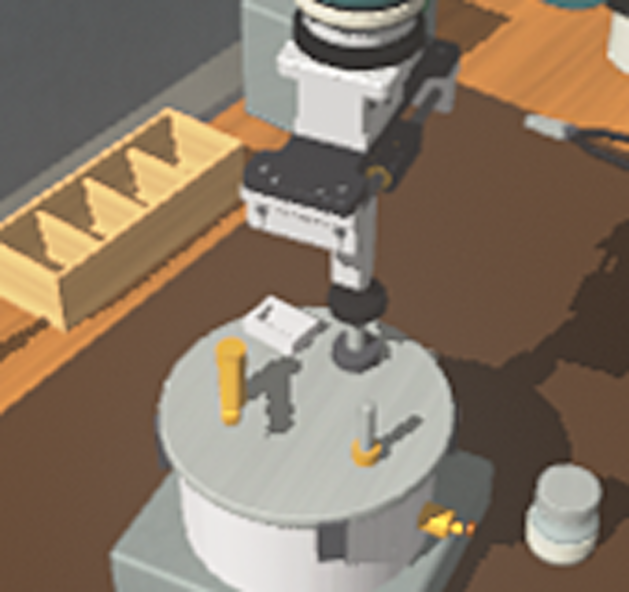

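move_arm:
  increments:
    - [[0, 0, 0, 0.15, 0, 0, 0], [0, 0, 0, 0.3, 0, 0, 0], [0, 0, 0, 0.46, 0, 0, 0], [0, 0, 0, 0.46, 0, 0, 0], [0, 0, 0, 0.46, 0, 0, 0], [0, 0, 0, 0.46, 0, 0, 0]]

```text
time: 12.02
tool_pos: [0.5419, 0.026, 0.379]
ee_rot: [3.139, -0.008, 0.231]
wrist_force: [-10.4, 0.6, 39.2]
width: 0.0001
```

move_arm:
  increments:
    - [[0, 0, 0, -0.15, 0, 0, 0], [0, 0, 0, -0.3, 0, 0, 0], [0, 0, 0, -0.6, 0, 0, 0], [0, 0, 0, -0.9, 0, 0, 0], [0, 0, 0, -0.9, 0, 0, 0], [0, 0, 0, -0.9, 0, 0, 0]]

```text
time: 12.52
tool_pos: [0.5432, 0.0259, 0.4582]
ee_rot: [-3.141, 0.003, 0.231]
wrist_force: [-0.2, 0.3, -0.6]
width: 0.0002
```

Run:
```python
from h import *
print(robot.get_obs()['tool_pos'],robot.get_obs()['wrist_force'])
snap('side','s8');snap('top','t8');snap('wrist','w8')
z=load('s8');im=z['im'][:,:,::-1]
cv2.imwrite('pics/s8c.png',cv2.resize(im[100:260,230:400],None,fx=3.7,fy=3.7,interpolation=cv2.INTER_CUBIC))
a=load('s7')
xy=np.array([0.543,0.0791])+np.array([[.9844,-.176],[.176,.9844]])@np.array([-.055,.025])
for h in (.18,.19,.196,.2,.205):
    c=a['R']@np.r_[xy,h]+a['t']; p=a['K']@(c/c[2]); print(h,((p[:2]-[230,100]+.5)*3.7-.5).round(1))
```

```text
[0.54315153 0.02588323 0.45820123] [-0.233893    0.26767036 -0.6444682 ]
0.18 [363.6 423.1]
0.19 [364.  412.1]
0.196 [364.2 405.4]
0.2 [364.3 400.9]
0.205 [364.5 395.2]
```

View pics/s8c.png

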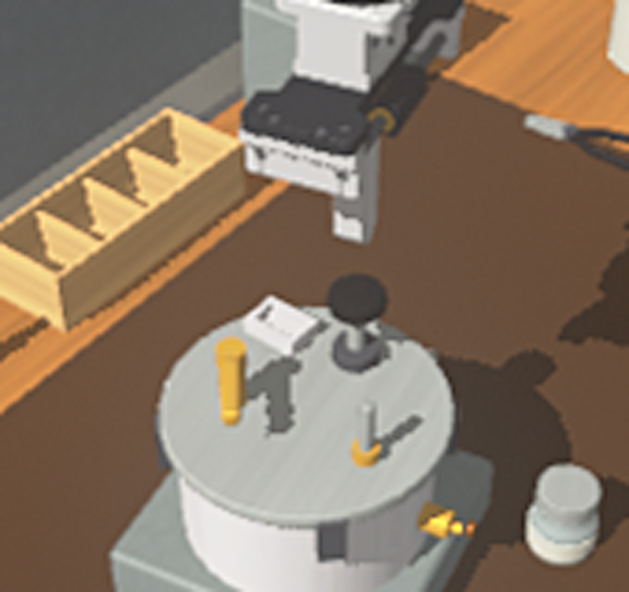

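View pics/t8.png

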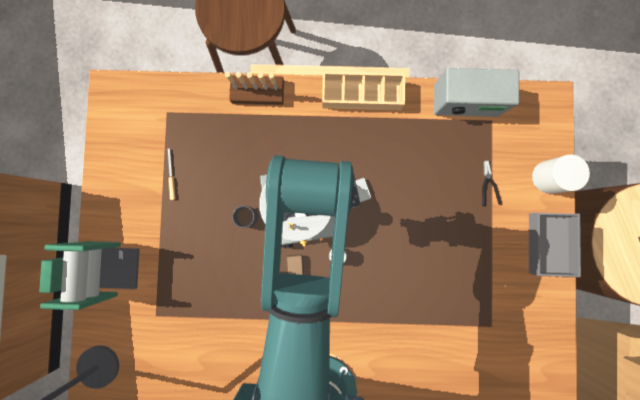

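View pics/w8.png

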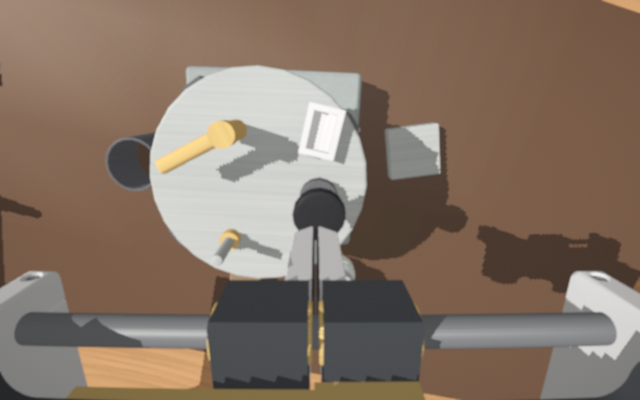

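Run:
```python
from h import *
z=load('s8'); 
for y in range(206,226): print(y,bydepth(z,[(329,y),(330,y)]).round(4)[:, :].tolist(), z['im'][y,329])
```

```text
206 [[0.5134, 0.0483, 0.1515], [0.5109, 0.0476, 0.1525]] [185 186 179]
207 [[0.5113, 0.0513, 0.1517], [0.5086, 0.0509, 0.1531]] [182 182 176]
208 [[0.4828, 0.0928, 0.1999], [0.4815, 0.0906, 0.1989]] [177 177 172]
209 [[0.4819, 0.0941, 0.1983], [0.4789, 0.0943, 0.2003]] [187 188 181]
210 [[0.4806, 0.0958, 0.1973], [0.4759, 0.0986, 0.2025]] [198 202 193]
211 [[0.4784, 0.0989, 0.1979], [0.4767, 0.0974, 0.1977]] [172 174 167]
212 [[0.478, 0.0992, 0.1951], [0.4765, 0.0974, 0.1946]] [157 158 151]
213 [[0.4789, 0.0979, 0.1901], [0.4774, 0.096, 0.1894]] [158 160 153]
214 [[0.4781, 0.0989, 0.1881], [0.4773, 0.096, 0.1862]] [156 158 152]
215 [[0.4776, 0.0994, 0.1855], [0.4778, 0.0951, 0.1818]] [156 157 150]
216 [[0.4775, 0.0994, 0.1823], [0.477, 0.0962, 0.1798]] [153 155 149]
217 [[0.4777, 0.099, 0.1783], [0.478, 0.0944, 0.1742]] [150 152 147]
218 [[0.4775, 0.0992, 0.1753], [0.4759, 0.0974, 0.1747]] [150 151 147]
219 [[0.4782, 0.098, 0.1704], [0.477, 0.0956, 0.1691]] [144 148 146]
220 [[0.4782, 0.0978, 0.1668], [0.4769, 0.0957, 0.1658]] [138 145 148]
221 [[0.4781, 0.0979, 0.1635], [0.4773, 0.0949, 0.1614]] [148 149 147]
222 [[0.4766, 0.0998, 0.1627], [0.4751, 0.0979, 0.162]] [225 179 106]
223 [[0.4746, 0.1027, 0.1631], [0.4738, 0.0997, 0.1609]] [220 167  72]
224 [[0.4767, 0.0995, 0.1554], [0.4733, 0.1003, 0.1583]] [192 148  68]
225 [[0.4758, 0.1006, 0.1534], [0.474, 0.0991, 0.1532]] [192 141  56]
```

The pin head measures about 0.199 m, which is fully out. The vent is shut, the knob is up and the fingers are clear of everything.

Run:
```python
from bench import robot
print(robot.close_job())
```

```text
the job is handed in; nothing more can be done
None
```

I pushed the vent lever shut against its stop, then pumped the plunger 7 times until the indicator pin stopped rising, and handed the job in at about 13 s. It reported no verdict.

- **Vent:** the lever angle measured about 1.00 rad from the side view, right after closing. It still looked shut in the final pictures.
- **Pin:** the head measured about 0.199 m above the bench. The last full stroke did not raise it further, so it is fully out. The fingers stayed well clear of it throughout.
- **Plunger:** the knob is back up and the fingers are 40–50 mm above it, touching nothing. The last stroke bottomed out hard, with about 39 N upward at the wrist.
- **Frame and bench items:** in the final pictures, the lid frame and everything else in view appear where they started. I compared them by eye and did not measure them. In the last top view the arm partly hid the lid, the block and the jar.
- **Disagreement between views:** my side-view readings of the knob and pin were off from the top view by about 2–7 mm. I used the top-view fit, which agreed to within 1 mm with the given layout.

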